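Unlock the candle tray of a display riser

ROBOT

A 6-joint arm with a two-finger parallel gripper is mounted at the origin on the work surface. World frame = base frame: x ahead of the robot, y to its left, z up, the work surface at z = 0. Lengths are in mm, angles in degrees, forces in N, time in s.
With the tool pointing down it reaches from about 350 to 875 mm from the base axis. Payload 4.2 kg.
Tool frame: the origin (TCP) lies midway between the tips of the shut fingers; the grasp point (between the pads) lies 19 mm behind it; z points along the fingers, y is the line along which they close (so a half turn about z gives the same grasp; the last joint's range is limited). The gripper opens to 85 mm and grips with 20 to 120 N. Pads are 22 mm wide; open, the fingers measure 114 mm over their backs; the gripper's body (76 mm by 85 mm) begins 54 mm behind the grasp point. The pads swing forward as they close: fully open they stand 13 mm farther back than shut.
Start: joints at [-60.527, 22.042, 0.453, 0, -68.411, -14.817], TCP at [158.154, -604.638, 231.312] pointing down, gripper open.
Joint ranges: [-179.83, 179.83], [-69.29, 118.12], [-61.27, 80.66], [-181.25, 117.63], [-171.15, -9.14], [-177.46, 177.46]. Speed limits (degrees/s): [159.86, 159.86, 180, 180, 180, 180].

INTERFACE

Orientations are given as [roll, pitch, yaw] about the fixed x, y, z axes, in that order (R = Rz(yaw) Ry(pitch) Rx(roll)).
In Python, from bench import state, snapshot, robot, nets gives the robot as it stands. The module is installed in compiled form; this text tells all that it offers.
- The arm moves only by the shell command python3 -m jog 'ROWS' [OPENING]. ROWS is a JSON object of lists of equal length, an entry for each row: "translation": the shift along the world's x, y, z in m, a list of three; "rot": the turn, a rotation vector about the world's x, y, z in rad, a list of three. A call has 1 to 12 rows; each row is the pose to reach, as a shift and turn from the pose commanded when the call began; what a row does not reach only later rows make up. A row lasts 1/10 s, in which the tool goes at most 50 mm and 8.59 degrees, less where a joint would pass 70% of its speed; a pose out of reach is approached as far as the arm can. A call with a gripper value outside its range is refused whole. OPENING is the opening, from -1 (shut) to 1 (fully open), set as the call begins (- or left out, the last holds). The fingers move at their own pace and stop on an object; the grip force is fixed at half the most. Time passes only in rows, so rows that repeat a pose let the fingers close. It gives the time, the measured TCP pose, the force, the opening and the grip force at its end, in the units of the state.
- state(): the state, without advancing time (a new reading comes with each control period).
- snapshot(name): name is "scene" or "top" or "wrist"; returns a dict with "pixels" (400x640x3 uint8, blue, green, red), "range_z" (400x640 float32, mm along the optical axis (not along the pixel's ray), 0 where there is no reading), "fov_y" (degrees; the focal length in pixels is half the picture's height over the tangent of half this angle, whatever the lens; pixels are square), "cx", "cy" (the principal point, pixels), "cam_to_world" (4x4, takes a point from camera to world coordinates); the wrist camera has in their place "T_tool_cam" (4x4, takes a point from camera to tool coordinates, whose origin is the TCP and whose axes are the flange's). Camera axes: x right, y down, z forward; pixel columns grow to the right and rows downward; lengths in mm; the calibration is good to about 2 mm. A picture is of the moment at which its call begins: read the wrist's pose just before it.
- robot.close_job(): hands the job in; it is judged then, once.
Trained networks look in a picture, given as the dict that the camera call returned (one of the last four; its "shot" number tells which), for a name from the list of things; names that differ only in an ending like _2 or _b are one class to them, and where a whole thing is asked for, a point or a joint stands for the part that bears it (a point fixed in the world has none). Each returns a list of dicts, best first, with "confidence" (0 to 1); they miss things now and then, are a little off and sometimes report something else, mostly with a low value. They report only what shows in the picture. A call takes as long as a camera call.
- nets.find_in(picture, query): "position" ([x, y, z] in mm, in world coordinates, good to about 4 mm: the middle of the surface that is visible of it).
- nets.regions_of(picture, query): "region" (400x640 bool, what is visible of it).
The state is a dict: "time": time; "q": joint angles; "qvel": joint speeds; "tau": joint torques, N m; "eef_pos": TCP position; "orientation": TCP orientation; "ft_force": force on the tool from outside, world axes, zero at the start; "wrist_torque": the same for the moment, N m; "opening": finger opening in mm; "finger_force": force on a finger pad.
Only numpy, scipy, OpenCV 4.12 (cv2) and the standard library are available. Lean on these libraries where they do the work, as an engineer would, in place of code of your own. Each camera call takes 0.05 s, during which the arm holds its last target. There are 200 camera calls.

TASK

On the wooden display riser, pull the brass captive screw up by its round knob, against its spring, until its thread meets the bush, and turn it anticlockwise until it stops so that it stays up. Then pull the tray beneath it out to its stop by the brass post and let go. Work gently: never pull so hard that the bush is dragged from its seat, do not lift, tip or shove the riser, and leave the other goods where they stand.

Things in the scene. Friction and masses are not known exactly. Their poses are not given: they have to be found in the camera images.
- riser: Loose wooden display riser, a box 180 (x) x 200 (y) x 100 high, about 2.9 kg with its tray, held on the table only by its weight: pulling the knob up with more than some 25 N tips it. Origin: centre of its underside; front (tray side) is -x, z up. The captive screw stands upright over the origin, in a brass flange 46 across on the riser's top, flange top 104 above the table
- riser_front (a point): Middle of the riser's upper front edge, 90 in front of the origin, 100 high
- riser_back (a point): Middle of the riser's upper back edge, 90 behind the origin, 100 high
- knob_top (a point): Centre of the top of the captive screw's brass knob: fluted, round, upright, 28 in diameter, 30 tall. Screw down: its underside is 2 above the flange, its top 136 above the table. A dark line on its top points to the riser's front at turn 0. The point rises and turns with the knob
- lift (a joint): Screw's height above rest (m). At 0 its pin locks the tray; clear above 6 mm. A spring pulls it down: about 7 N at 0 (weight included), plus 0.12 N per mm. It rises freely until its thread meets the bush and the pull turns stiff: that height, 8 to 21 mm, differs each time and must be felt. Below it the knob turns at most 0.25 rad and, let go, springs back down
- turn (a joint): Turn of the screw (rad), grows anticlockwise seen from above, 0 to 2.3 (a stop). Engaged, it climbs 2.6 mm per rad (6 mm in all) with under 1 mm of play up and down; once turned past about 0.5 rad it stays where it is let go (friction about 0.05 N m)
- tray (a joint): Travel of the tray out of the riser (m), 0 = closed, 0.06 = its stop; it slides to the riser's -x with about 1.5 N of friction, and does not slide while the screw's pin is down
- post_top (a point): Top centre of the tray's pull, an upright brass post 18 in diameter standing 55 tall on a small ledge; closed, it stands 138 in front of the riser's origin, its top 77 and its foot 22 above the table. The point moves with the tray
- tree: Small white ceramic tree, 38 across and 58 tall, loose on a back corner of the riser's top. Origin: centre of its underside
- votive: Small glass cup, 52 across and 55 tall, loose on the table before one front corner of the riser. Origin: centre of its underside
- giftbox: Black gift box 60 x 60 x 90 tall, loose on the table before the other front corner of the riser. Origin: centre of its underside
- candle: Pillar candle 60 across, 100 tall, loose at the side. Origin: centre of its underside
- bigtree: White ceramic tree 70 across, 130 tall, loose at the side. Origin: centre of its underside
- insert (a joint): How far the press-fitted threaded bush, hidden inside the riser under the flange, has been dragged up out of its seat (m). It starts at 0 and must stay there: a pull of about 8 N beyond what the spring takes (some 15 N on the knob in all) starts to drag it. It says nothing about the height of the thread

How it is judged (in metres and radians):
On the way, in this order (a step that is already met when the one before it is completed fails the run):
1. the screw is pulled up off its rest, its pin clear of the tray (value of joint lift above 0.0065 m and value of joint tray below 0.01 m), for 0.2 s.
2. the screw is driven up its thread to the stop, the tray still closed (value of joint turn above 2 rad and value of joint lift above 0.011 m and value of joint tray below 0.01 m), for 0.2 s.
3. the tray is pulled out to its stop (value of joint tray above 0.052 m), for 0.2 s.
At the end, for the whole second after the job is handed in: The screw stands up, turned by more than 2.0 of its 2.3 rad and more than 11 mm above its rest, the tray is out by more than 52 of its 60 mm, and the riser stands level and still (value of joint turn above 2 rad and value of joint lift above 0.011 m and value of joint tray above 0.052 m and linear speed of riser below 0.01 m/s and angle between riser's own z axis and vertical below 0.015 rad); the robot touches nothing.
It fails at once if the threaded bush is dragged out of its seat by more than 1 mm (the screw was pulled too hard) (value of joint insert above 0.001 m).
It fails at once if the riser is lifted or tipped (by more than 0.015 rad, or its upper front or back edge risen by more than 2.5 mm) (angle between riser's own z axis and vertical above 0.015 rad or height (world z) of any of riser_front, riser_back above 0.1025 m).
It fails at once if the riser is shoved or twisted (an upper edge moved by more than 15 mm) (distance of any of riser_front, riser_back from where it was at the start of the episode above 0.015 m).
It fails at once if the small tree, the cup or the gift box is moved by more than 20 mm or tipped (distance of any of tree, votive, giftbox from where it was at the start of the episode above 0.02 m or angle between any of tree, votive, giftbox's own z axis and vertical above 0.3 rad).
It fails at once if the pillar candle or the larger tree is moved by more than 20 mm (distance of any of candle, bigtree from where it was at the start of the episode above 0.02 m).
It also fails if it takes over 72 s, if anything falls off the work surface, if the arm or the gripper's body presses on something with over 40 N, if the wrist force passes 120 N, or if a joint passes its speed limit or range.

## Working session

There is one attempt and no reset: what is moved stays moved. The work goes in short steps, Python scripts to look and compute and a shell command to move; the robot and the scene stay as the last step left them, time stands still between calls to the robot, and variables do not carry over. Pictures are saved under pics/ and viewed, at most 10 in all, crops included, and the job is handed in when it is done.

```bash
mkdir -p pics; python3 - <<'E'
from bench import state,snapshot,nets
import cv2,numpy as np
s=state();print({k:np.round(v,2).tolist() for k,v in s.items()})
for n in("top","scene"):
    p=snapshot(n);cv2.imwrite(f"pics/{n}1.png",p["pixels"])
    for q in["riser","knob_top","post_top","tree","votive","giftbox","candle","bigtree"]:
        print(n,q,[(np.round(d["position"]).tolist(),round(d["confidence"],2)) for d in nets.find_in(p,q)[:2]])
    if n=="top":
        f=200/np.tan(np.radians(p["fov_y"]/2));T=np.array(p["cam_to_world"])
        z=p["range_z"];v,u=np.mgrid[:400,:640]
        P=np.stack([(u-p["cx"])*z/f,(v-p["cy"])*z/f,z],-1)@T[:3,:3].T+T[:3,3]
        m=(z>0)&(abs(P[...,2]-100)<4)
        lab,cc,st,cen=cv2.connectedComponentsWithStats(m.astype(np.uint8))[0:4]
        i=1+np.argmax(st[1:,4]) if False else None
        L,st=cc,cen if False else None
        n_,L,S,C=cv2.connectedComponentsWithStats(m.astype(np.uint8))
        i=1+np.argmax(S[1:,4]);pts=P[L==i][:,:2].astype(np.float32);print("rect",cv2.minAreaRect(pts),S[i])
        m=(z>0)&(abs(P[...,2]-136)<4);n_,L,S,C=cv2.connectedComponentsWithStats(m.astype(np.uint8))
        for i in range(1,n_):
            if S[i,4]>10:print("z136",S[i],P[L==i].mean(0).round(1),cv2.minAreaRect(P[L==i][:,:2].astype(np.float32)))
        m=(z>0)&(abs(P[...,2]-77)<4);n_,L,S,C=cv2.connectedComponentsWithStats(m.astype(np.uint8))
        for i in range(1,n_):
            if S[i,4]>10:print("z77",S[i],P[L==i].mean(0).round(1))
E
```

```text
{'time': 0.0, 'q': [-60.53, 22.09, 0.38, -0.03, -68.41, -14.82], 'qvel': [0.0, -0.02, 0.06, -0.01, -0.15, 0.06], 'tau': [0.0, -39.23, 18.84, 4.19, -0.0, -0.0], 'eef_pos': [158.02, -604.09, 230.22], 'orientation': [179.87, -0.01, -165.35], 'ft_force': [0.69, -0.04, -0.4], 'wrist_torque': [-0.02, 0.0, 0.0], 'finger_force': 0.0, 'opening': 85.38}
top riser [([621.0, 1.0, 101.0], 0.87)]
top knob_top [([524.0, 33.0, 25.0], 0.23)]
top post_top [([461.0, -66.0, 11.0], 0.65), ([524.0, 37.0, 23.0], 0.6)]
top tree [([703.0, 34.0, 128.0], 0.69)]
top votive [([633.0, -7.0, 135.0], 0.75), ([458.0, -62.0, 14.0], 0.59)]
top giftbox [([516.0, 184.0, 92.0], 0.73), ([697.0, 31.0, 127.0], 0.63)]
top candle [([549.0, -382.0, 103.0], 0.81)]
top bigtree [([552.0, 374.0, 51.0], 0.93)]
rect ((632.5650634765625, -5.4928131103515625), (199.62596130371094, 179.84657287597656), 70.05762481689453) [ 287  165   91   87 4225]
z136 [468 118   5   6  12] [ 863.6 -368.5  133.9] ((864.5718994140625, -368.7422790527344), (11.042952537536621, 13.37575626373291), 19.648420333862305)
z136 [ 53 147   4   5  12] [779.5 734.
[... 1624 characters left out ...]
 14] [ 780.2 -369.2   75.9]
z77 [478 156  19   1  19] [ 780.3 -433.7   77.2]
z77 [189 228  11  16  37] [552.5 369.   77. ]
z77 [312 253   6   6  28] [502.5  41.9  76.8]
z77 [136 269   5  10  15] [449.2 521.4  77.7]
z77 [ 48 304  32  35 739] [320.9 718.4  78.2]
scene riser [([646.0, 29.0, 102.0], 0.69), ([503.0, 48.0, 22.0], 0.57)]
scene knob_top [([639.0, -1.0, 133.0], 0.76)]
scene post_top [([506.0, 48.0, 19.0], 0.5), ([639.0, 24.0, 98.0], 0.16)]
scene tree [([707.0, 36.0, 123.0], 0.83)]
scene votive [([460.0, -66.0, 32.0], 0.75)]
scene giftbox [([537.0, 187.0, 84.0], 0.9)]
scene candle [([564.0, -372.0, 71.0], 0.81)]
scene bigtree [([571.0, 383.0, 51.0], 0.79), ([506.0, 48.0, 24.0], 0.56)]
```

```bash
python3 -m jog '{"translation":[[0.474,0.599,0],[0.474,0.599,0],[0.474,0.599,0],[0.474,0.599,0],[0.474,0.599,0],[0.474,0.599,0],[0.474,0.599,0],[0.474,0.599,0],[0.474,0.599,0],[0.474,0.599,0],[0.474,0.599,0],[0.474,0.599,0]],"rot":[[0,0,0],[0,0,0],[0,0,0],[0,0,0],[0,0,0],[0,0,0],[0,0,0],[0,0,0],[0,0,0],[0,0,0],[0,0,0],[0,0,0]]}' 0.2
```

```text
time: 2.1
eef_pos: [531.5, -132.2, 231.8]
orientation: [-180.0, 0.0, -165.3]
ft_force: [0.0, -1.1, 0.2]
opening: 51.5
finger_force: 0.0
```

View pics/scene1.png

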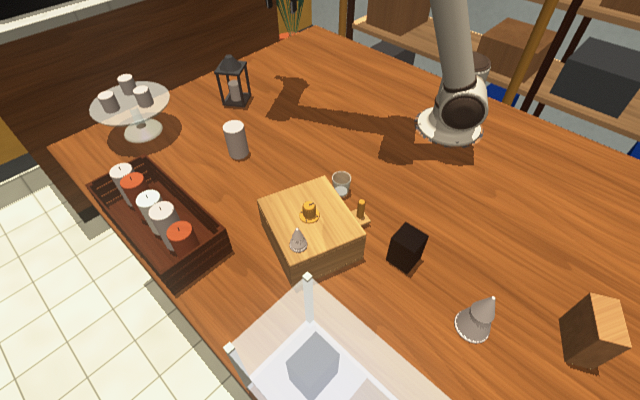

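The scene shows the knob at (309,210), post at (361,208), small tree at (298,240), cup at (341,183) and gift box at (407,247), which agrees with the depth measurements.

```bash
python3 -m jog '{"translation":[[0.101,0.127,0],[0.101,0.127,0],[0.101,0.127,0],[0.101,0.127,0],[0.101,0.127,-0.03],[0.101,0.127,-0.06],[0.101,0.127,-0.06],[0.101,0.127,-0.06]],"rot":[[0,0,0],[0,0,0],[0,0,0],[0,0,0],[0,0,0],[0,0,0],[0,0,0],[0,0,0]]}'
python3 - <<'E'
from bench import state,snapshot
import cv2,numpy as np
from scipy.spatial.transform import Rotation as R
s=state();p=snapshot("wrist");cv2.imwrite("pics/w1.png",p["pixels"])
print(np.round(s["q"],1),np.round(s["eef_pos"],2),np.round(s["ft_force"],2))
f=200/np.tan(np.radians(p["fov_y"]/2));z=p["range_z"];v,u=np.mgrid[:400,:640]
T=np.array(p["T_tool_cam"]);Q=R.from_euler("xyz",s["orientation"],degrees=True).as_matrix()
P=np.stack([(u-p["cx"])*z/f,(v-p["cy"])*z/f,z],-1)@T[:3,:3].T+T[:3,3]
P=P@Q.T+s["eef_pos"]
for h,r in((136,4),(77,4),(104,2)):
    m=(z>0)&(abs(P[...,2]-h)<r)&(np.hypot(P[...,0]-570,P[...,1]-20)<110)
    n_,L,S,C=cv2.connectedComponentsWithStats(m.astype(np.uint8))
    for i in range(1,n_):
        if S[i,4]>150:print(h,S[i],P[L==i].mean(0).round(1),cv2.minEnclosingCircle(P[L==i][:,:2].astype(np.float32)))
E
```

```text
time: 2.9
eef_pos: [631.6, -7.7, 171.7]
orientation: [-180.0, -0.0, -165.3]
ft_force: [-0.6, -0.1, 1.1]
opening: 51.6
finger_force: 0.0
[ 14.   25.2  -3.4   0.1 -61.4 -89.3] [631.58  -7.69 171.74] [-0.57 -0.11  1.11]
136 [ 299  220   39   38 1109] [629.3  -5.8 135.8] ((630.7634887695312, -5.33444356918335), 14.505399703979492)
77 [409  61  23  25 461] [501.7  41.   76.5] ((501.32403564453125, 41.6153564453125), 9.180679321289062)
104 [ 290  196   57   46 1008] [622.2  -7.7 104.2] ((630.66845703125, -5.40362024307251), 22.912094116210938)
```

View pics/w1.png

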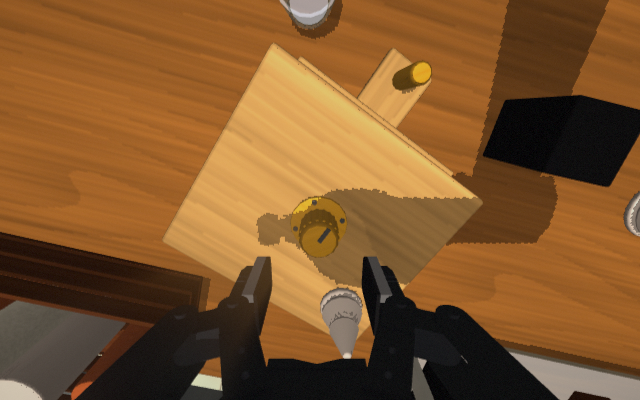

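The wrist view shows the knob at (320,238) with its line towards the post at (420,72), and the small tree at (342,315) between the fingers but clear of the knob. I'm descending onto the knob.

```bash
python3 -m jog '{"translation":[[-0.0005,0.002,-0.02],[-0.0005,0.002,-0.04],[-0.0005,0.002,-0.055],[-0.0005,0.002,-0.0645],[-0.0005,0.002,-0.0645],[-0.0005,0.002,-0.0645]],"rot":[[0,0,0],[0,0,0],[0,0,0],[0,0,0],[0,0,0],[0,0,0]]}'; python3 - <<'E'
from bench import state,snapshot
import cv2
cv2.imwrite("pics/w2.png",snapshot("wrist")["pixels"])
E
```

```text
time: 3.55
eef_pos: [631.9, -5.2, 108.3]
orientation: [-180.0, 0.1, -165.3]
ft_force: [-0.5, 0.8, -0.7]
opening: 51.1
finger_force: 0.0
```

View pics/w2.png

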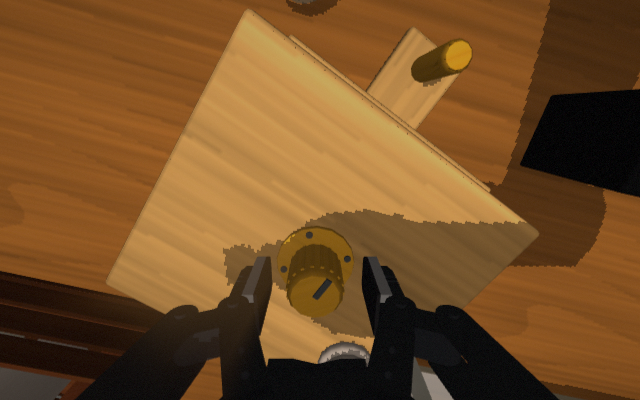

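The knob at (316,290) sits between the pads, at (258,285) and (375,285), and is roughly centred. I'm closing the fingers.

```bash
python3 -m jog '{"translation":[[0,0,0],[0,0,0],[0,0,0],[0,0,0],[0,0,0],[0,0,0],[0,0,0],[0,0,0]],"rot":[[0,0,0],[0,0,0],[0,0,0],[0,0,0],[0,0,0],[0,0,0],[0,0,0],[0,0,0]]}' -1; python3 -c "
from bench import state
s=state();print(s['ft_force'],s['eef_pos'],s['wrist_torque'])"
```

```text
time: 4.4
eef_pos: [631.8, -5.7, 108.2]
orientation: [-179.9, 0.1, -165.3]
ft_force: [0.7, -3.1, 5.5]
opening: 26.3
finger_force: 59.8
[ 0.68857756 -3.14745061  5.54343728] [631.81464298  -5.66408203 108.18576092] [-0.91190265  0.01743293 -0.05176956]
```

```bash
J='import json;from bench import state;s=state();print([round(float(x),2) for k in ("eef_pos","ft_force","wrist_torque") for x in s[k]])'; echo "$J">st.py
python3 -m jog '{"translation":[[0,0,0.0005],[0,0,0.001],[0,0,0.0015],[0,0,0.002],[0,0,0.002],[0,0,0.002]],"rot":[[0,0,0],[0,0,0],[0,0,0],[0,0,0],[0,0,0],[0,0,0]]}'; python3 st.py
python3 -m jog '{"translation":[[0,0,0.001],[0,0,0.002],[0,0,0.003],[0,0,0.004],[0,0,0.004],[0,0,0.004]],"rot":[[0,0,0],[0,0,0],[0,0,0],[0,0,0],[0,0,0],[0,0,0]]}'; python3 st.py
```

```text
time: 5.0
eef_pos: [631.5, -5.6, 108.3]
orientation: [-180.0, 0.0, -165.3]
ft_force: [2.4, -5.4, 0.0]
opening: 26.2
finger_force: 59.1
[631.51, -5.57, 108.31, 2.39, -5.41, 0.02, -1.41, -0.89, 0.01]
time: 5.6
eef_pos: [631.2, -5.6, 110.5]
orientation: [-180.0, -0.0, -165.4]
ft_force: [5.6, -5.0, -7.1]
opening: 25.7
finger_force: 59.4
[631.22, -5.56, 110.5, 5.65, -5.05, -7.14, -1.67, -1.64, 0.03]
```

```bash

python3 -m jog '{"translation":[[0.0005,-0.0005,0.0005],[0.001,-0.001,0.001],[0.001,-0.001,0.0015],[0.001,-0.001,0.002],[0.001,-0.001,0.002],[0.001,-0.001,0.002]],"rot":[[0,0,0],[0,0,0],[0,0,0],[0,0,0],[0,0,0],[0,0,0]]}'; python3 st.py
```

```text
time: 6.2
eef_pos: [631.5, -5.9, 114.2]
orientation: [180.0, -0.1, -165.4]
ft_force: [3.4, -1.2, -7.5]
opening: 26.0
finger_force: 59.4
[631.5, -5.9, 114.2, 3.44, -1.25, -7.49, -0.54, -0.96, -0.03]
```

```bash

python3 -m jog '{"translation":[[0.0005,0,0.0005],[0.001,0,0.001],[0.001,0,0.0015],[0.001,0,0.002],[0.001,0,0.002],[0.001,0,0.002]],"rot":[[0,0,0],[0,0,0],[0,0,0],[0,0,0],[0,0,0],[0,0,0]]}'; python3 st.py
```

```text
time: 6.8
eef_pos: [632.0, -6.1, 116.5]
orientation: [180.0, -0.1, -165.4]
ft_force: [-2.4, -0.0, -7.4]
opening: 26.1
finger_force: 59.4
[632.04, -6.07, 116.47, -2.37, -0.0, -7.39, 0.15, 0.4, -0.0]
```

```bash

python3 -m jog '{"translation":[[-0.0003,0,0.0005],[-0.0003,0,0.001],[-0.0003,0,0.0015],[-0.0003,0,0.0015],[-0.0003,0,0.0015]],"rot":[[0,0,0],[0,0,0],[0,0,0],[0,0,0],[0,0,0]]}'; python3 st.py
```

```text
time: 7.3
eef_pos: [632.2, -6.1, 118.2]
orientation: [180.0, -0.1, -165.4]
ft_force: [-2.4, -0.0, -7.9]
opening: 26.5
finger_force: 59.4
[632.18, -6.08, 118.16, -2.4, -0.03, -7.89, 0.33, 0.77, -0.03]
```

Lift is about 9.9 mm at 7.9 N, still only the spring. Next I raise it 1.5 mm at a time.

```bash

python3 -m jog '{"translation":[[-0.0005,0,0.0005],[-0.0005,0,0.001],[-0.0005,0,0.0015],[-0.0005,0,0.0015],[-0.0005,0,0.0015]],"rot":[[0,0,0],[0,0,0],[0,0,0],[0,0,0],[0,0,0]]}'; python3 st.py
```

```text
time: 7.8
eef_pos: [632.1, -6.1, 119.8]
orientation: [180.0, -0.0, -165.3]
ft_force: [-1.8, 0.6, -7.5]
opening: 26.0
finger_force: 59.5
[632.12, -6.09, 119.83, -1.77, 0.62, -7.5, 0.37, 0.75, -0.04]
```

```bash

python3 -m jog '{"translation":[[-0.0003,0,0.0005],[-0.0003,0,0.001],[-0.0003,0,0.0015],[-0.0003,0,0.0015],[-0.0003,0,0.0015]],"rot":[[0,0,0],[0,0,0],[0,0,0],[0,0,0],[0,0,0]]}'; python3 st.py
```

```text
time: 8.3
eef_pos: [632.0, -6.1, 121.4]
orientation: [-180.0, 0.0, -165.3]
ft_force: [-0.4, 0.4, -7.5]
opening: 26.3
finger_force: 59.4
[632.02, -6.1, 121.44, -0.37, 0.37, -7.45, 0.36, 0.51, -0.04]
```

```bash

python3 -m jog '{"translation":[[0,0,0.0005],[0,0,0.001],[0,0,0.0015],[0,0,0.0015],[0,0,0.0015]],"rot":[[0,0,0],[0,0,0],[0,0,0],[0,0,0],[0,0,0]]}'; python3 st.py
```

```text
time: 8.8
eef_pos: [632.0, -6.1, 122.9]
orientation: [-180.0, 0.0, -165.3]
ft_force: [-1.1, 0.9, -8.2]
opening: 26.0
finger_force: 59.4
[631.99, -6.11, 122.91, -1.09, 0.87, -8.25, 0.38, 0.38, 0.03]
```

```bash

python3 -m jog '{"translation":[[0,0,0.0005],[0,0,0.001],[0,0,0.0015],[0,0,0.0015],[0,0,0.0015]],"rot":[[0,0,0],[0,0,0],[0,0,0],[0,0,0],[0,0,0]]}'; python3 st.py
```

```text
time: 9.3
eef_pos: [632.0, -6.1, 124.4]
orientation: [-180.0, 0.0, -165.3]
ft_force: [-0.8, 0.3, -7.9]
opening: 26.2
finger_force: 59.4
[631.96, -6.08, 124.41, -0.8, 0.34, -7.87, 0.4, 0.34, 0.03]
```

```bash

python3 -m jog '{"translation":[[0,0,0.0005],[0,0,0.001],[0,0,0.0015],[0,0,0.0015],[0,0,0.0015]],"rot":[[0,0,0],[0,0,0],[0,0,0],[0,0,0],[0,0,0]]}'; python3 st.py
```

```text
time: 9.8
eef_pos: [631.9, -6.1, 125.9]
orientation: [-180.0, 0.0, -165.3]
ft_force: [-0.1, 0.2, -8.1]
opening: 26.3
finger_force: 59.5
[631.92, -6.14, 125.9, -0.14, 0.17, -8.06, 0.44, 0.25, -0.02]
```

```bash

python3 -m jog '{"translation":[[0,0,0.0005],[0,0,0.001],[0,0,0.0015],[0,0,0.0015],[0,0,0.0015]],"rot":[[0,0,0],[0,0,0],[0,0,0],[0,0,0],[0,0,0]]}'; python3 st.py
```

```text
time: 10.3
eef_pos: [631.9, -6.1, 127.4]
orientation: [180.0, 0.0, -165.3]
ft_force: [0.1, 0.5, -7.9]
opening: 25.7
finger_force: 59.5
[631.92, -6.12, 127.4, 0.13, 0.51, -7.89, 0.39, 0.18, 0.02]
```

```bash

python3 -m jog '{"translation":[[0,0,0.0005],[0,0,0.001],[0,0,0.001],[0,0,0.001]],"rot":[[0,0,0],[0,0,0],[0,0,0],[0,0,0]]}'; python3 st.py
python3 - <<'E'
from bench import snapshot
import cv2
p=snapshot("wrist")
cv2.imwrite("pics/w3.png",p["pixels"])
E
```

```text
time: 10.7
eef_pos: [631.9, -6.1, 128.4]
orientation: [-180.0, 0.0, -165.3]
ft_force: [-0.8, 1.2, -9.7]
opening: 26.0
finger_force: 59.5
[631.92, -6.12, 128.37, -0.81, 1.24, -9.68, 0.37, 0.19, -0.04]
```

View pics/w3.png

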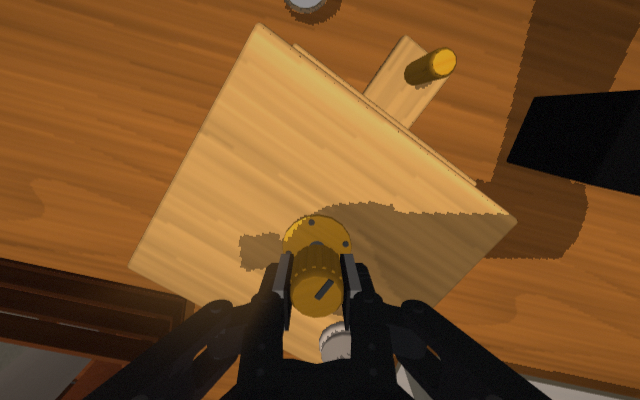

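The knob at (317,295) is held firmly and stands about 20 mm up from the flange. The force has just started to rise, so I take one small step more.

```bash

python3 -m jog '{"translation":[[0,0,0.0004],[0,0,0.0008],[0,0,0.0008],[0,0,0.0008]],"rot":[[0,0,0],[0,0,0],[0,0,0],[0,0,0]]}'; python3 st.py
```

```text
time: 11.15
eef_pos: [631.9, -6.1, 129.1]
orientation: [-180.0, 0.0, -165.3]
ft_force: [-0.7, 0.5, -8.5]
opening: 26.1
finger_force: 59.5
[631.9, -6.12, 129.13, -0.66, 0.47, -8.54, 0.37, 0.14, 0.03]
```

```bash

python3 -m jog '{"translation":[[0,0,0.0005],[0,0,0.001],[0,0,0.001],[0,0,0.001]],"rot":[[0,0,0],[0,0,0],[0,0,0],[0,0,0]]}'; python3 st.py
```

```text
time: 11.55
eef_pos: [631.9, -6.1, 130.0]
orientation: [180.0, -0.0, -165.3]
ft_force: [0.3, 0.9, -10.8]
opening: 26.1
finger_force: 59.6
[631.86, -6.09, 129.97, 0.3, 0.9, -10.83, 0.35, 0.0, -0.01]
```

```bash

python3 -m jog '{"translation":[[0,0,0.0005],[0,0,0.0005],[0,0,0.0005]],"rot":[[0,0,0],[0,0,0],[0,0,0]]}'; python3 st.py
```

```text
time: 11.85
eef_pos: [631.8, -6.1, 130.1]
orientation: [180.0, -0.0, -165.4]
ft_force: [0.8, 0.5, -13.2]
opening: 26.4
finger_force: 59.7
[631.78, -6.13, 130.11, 0.75, 0.46, -13.21, 0.26, -0.3, -0.03]
```

The pull turned stiff at 130.1 mm, so the thread has met the bush. I turn anticlockwise and let the tool climb with the thread.

```bash

python3 -m jog '{"translation":[[0,0,0.0001],[0,0,0.0003],[0,0,0.0005],[0,0,0.0008],[0,0,0.0008]],"rot":[[0,0,0.1],[0,0,0.2],[0,0,0.3],[0,0,0.4],[0,0,0.4]]}'; python3 st.py
```

```text
time: 12.35
eef_pos: [631.8, -6.2, 131.0]
orientation: [180.0, -0.0, -142.4]
ft_force: [1.2, 0.3, -13.4]
opening: 26.0
finger_force: 59.8
[631.76, -6.22, 130.96, 1.21, 0.31, -13.39, 0.12, -0.4, 0.04]
```

```bash

python3 -m jog '{"translation":[[0,0,0.0002],[0,0,0.0004],[0,0,0.0006],[0,0,0.0009],[0,0,0.0012],[0,0,0.0014],[0,0,0.0016],[0,0,0.0019],[0,0,0.0019]],"rot":[[0,0,0.1],[0,0,0.2],[0,0,0.3],[0,0,0.4],[0,0,0.5],[0,0,0.6],[0,0,0.7],[0,0,0.8],[0,0,0.8]]}'; python3 st.py
```

```text
time: 13.25
eef_pos: [631.9, -6.3, 133.1]
orientation: [180.0, -0.0, -96.7]
ft_force: [1.2, -0.7, -13.3]
opening: 25.8
finger_force: 59.9
[631.93, -6.32, 133.14, 1.16, -0.71, -13.28, -0.14, -0.43, 0.03]
```

```bash

python3 -m jog '{"translation":[[0,0,0.0002],[0,0,0.0005],[0,0,0.0007],[0,0,0.001],[0,0,0.0012],[0,0,0.0015],[0,0,0.0017],[0,0,0.002],[0,0,0.002]],"rot":[[0,0,0.1],[0,0,0.2],[0,0,0.3],[0,0,0.4],[0,0,0.5],[0,0,0.6],[0,0,0.7],[0,0,0.8],[0,0,0.8]]}'; python3 st.py
```

```text
time: 14.15
eef_pos: [632.0, -6.3, 135.2]
orientation: [180.0, -0.0, -50.9]
ft_force: [2.4, -1.2, -13.0]
opening: 26.4
finger_force: 59.9
[632.04, -6.31, 135.23, 2.36, -1.18, -12.98, -0.26, -0.52, 0.07]
```

```bash

python3 -m jog '{"translation":[[0,0,0.0002],[0,0,0.0004],[0,0,0.0005],[0,0,0.0005]],"rot":[[0,0,0.08],[0,0,0.16],[0,0,0.24],[0,0,0.24]]}'; python3 st.py
python3 -m jog '{"translation":[[0,0,0.0001],[0,0,0.0001],[0,0,0.0001]],"rot":[[0,0,0.04],[0,0,0.07],[0,0,0.07]]}'; python3 st.py
```

```text
time: 14.55
eef_pos: [632.1, -6.3, 135.8]
orientation: [180.0, -0.0, -37.2]
ft_force: [2.9, -0.6, -13.5]
opening: 25.9
finger_force: 59.9
[632.09, -6.29, 135.85, 2.88, -0.63, -13.47, -0.35, -0.63, 0.1]
time: 14.85
eef_pos: [632.1, -6.2, 136.0]
orientation: [-180.0, -0.0, -33.2]
ft_force: [2.8, -0.3, -13.0]
opening: 25.9
finger_force: 59.9
[632.13, -6.23, 135.99, 2.8, -0.34, -13.04, -0.42, -0.79, -0.3]
```

The torque rose to 0.3 N m, so the screw is at its stop. I unload the pull and open the fingers.

```bash

python3 -m jog '{"translation":[[0.0005,0,-0.001],[0.001,0,-0.002],[0.001,0,-0.003],[0.001,0,-0.004],[0.001,0,-0.004],[0.001,0,-0.004]],"rot":[[0,0,-0.01],[0,0,-0.02],[0,0,-0.02],[0,0,-0.02],[0,0,-0.02],[0,0,-0.02]]}'; python3 st.py
python3 -m jog '{"translation":[[0,0,0],[0,0,0],[0,0,0],[0,0,0],[0,0,0]],"rot":[[0,0,0],[0,0,0],[0,0,0],[0,0,0],[0,0,0]]}' 0.2;python3 st.py
python3 - <<'E'
from bench import snapshot
import cv2
cv2.imwrite("pics/w4.png",snapshot("wrist")["pixels"])
E
```

```text
time: 15.45
eef_pos: [632.8, -6.4, 133.2]
orientation: [180.0, -0.0, -34.1]
ft_force: [-3.4, -1.8, -0.3]
opening: 26.3
finger_force: 61.3
[632.76, -6.38, 133.2, -3.43, -1.79, -0.25, -0.54, 1.32, -0.0]
time: 15.95
eef_pos: [633.3, -6.0, 132.2]
orientation: [-180.0, -0.1, -34.1]
ft_force: [0.3, -0.9, -0.0]
opening: 51.3
finger_force: 0.0
[633.35, -5.98, 132.25, 0.27, -0.86, -0.0, 0.1, 0.04, 0.03]
```

View pics/w4.png

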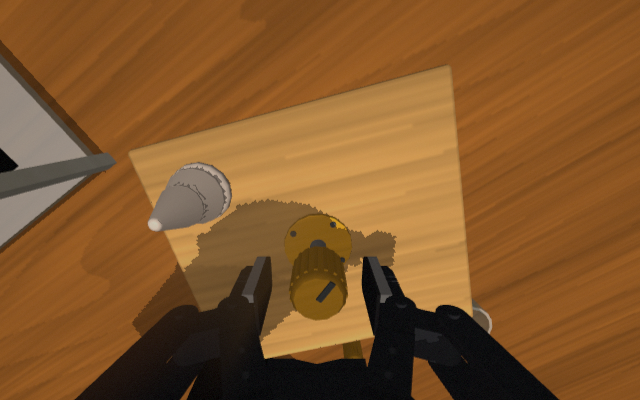

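The knob at (318,290) stayed up, its line turned with it, and the tree at (195,195) is unmoved. I retreat upwards and go over to the post with the camera on the front side.

```bash

python3 -m jog '{"translation":[[0,0,0.02],[0,0,0.04],[0,0,0.06],[0,0,0.06],[-0.02,0.01,0.06],[-0.05,0.02,0.06],[-0.08,0.03,0.06],[-0.11,0.04,0.06],[-0.131,0.0477,0.06],[-0.131,0.0477,0.06],[-0.131,0.0477,0.06],[-0.131,0.0477,0.06]],"rot":[[0,0,0],[0,0,0],[0,0,-0.14],[0,0,-0.28],[0,0,-0.42],[0,0,-0.56],[0,0,-0.7],[0,0,-0.84],[0,0,-0.98],[0,0,-1.12],[0,0,-1.26],[0,0,-1.4]]}'
python3 -m jog '{"translation":[[0,0,0],[0,0,0],[0,0,0],[0,0,0],[0,0,0],[0,0,0],[0,0,0],[0,0,0],[0,0,0],[0,0,0],[0,0,0],[0,0,0]],"rot":[[0,0,-0.14],[0,0,-0.28],[0,0,-0.42],[0,0,-0.56],[0,0,-0.7],[0,0,-0.84],[0,0,-0.98],[0,0,-1.12],[0,0,-1.26],[0,0,-1.4],[0,0,-1.495],[0,0,-1.495]]}'
python3 - <<'E'
from bench import state,snapshot
import cv2,numpy as np
from scipy.spatial.transform import Rotation as R
s=state();p=snapshot("wrist");cv2.imwrite("pics/w5.png",p["pixels"])
f=200/np.tan(np.radians(p["fov_y"]/2));z=p["range_z"];v,u=np.mgrid[:400,:640]
T=np.array(p["T_tool_cam"]);Q=R.from_euler("xyz",s["orientation"],degrees=True).as_matrix()
P=np.stack([(u-p["cx"])*z/f,(v-p["cy"])*z/f,z],-1)@T[:3,:3].T+T[:3,3]
P=P@Q.T+s["eef_pos"];print(s["eef_pos"],T[:3,3],s["q"])
for h,r in((77,4),(161,5)):
    m=(z>0)&(abs(P[...,2]-h)<r)&(np.hypot(P[...,0]-570,P[...,1]-20)<110)
    n_,L,S,C=cv2.connectedComponentsWithStats(m.astype(np.uint8))
    for i in range(1,n_):
        if S[i,4]>100:print(h,S[i],P[L==i].mean(0).round(1),cv2.minEnclosingCircle(P[L==i][:,:2].astype(np.float32)))
E
```

```text
time: 17.2
eef_pos: [501.9, 41.8, 192.3]
orientation: [-180.0, 0.0, -114.7]
ft_force: [-0.4, -0.0, 0.1]
opening: 51.1
finger_force: 0.0
time: 18.4
eef_pos: [502.0, 41.6, 192.0]
orientation: [180.0, 0.0, 160.0]
ft_force: [-0.2, -0.8, -1.0]
opening: 51.7
finger_force: 0.0
[501.99095264  41.59631904 192.04238913] [ 8.64814515e+01  6.19753987e-03 -1.42637840e+02] [ 2.32358045e+01  1.22123340e+01 -1.97021070e+01  4.80076757e-03
 -5.80584224e+01 -1.33232064e+02]
77 [307 196  19  18 249] [500.5  42.   76.6] ((501.39056396484375, 41.781490325927734), 8.985663414001465)
77 [218 248 197   5 692] [546.8  26.   77.1] ((547.268798828125, 25.127273559570312), 99.3868408203125)
```

View pics/w5.png

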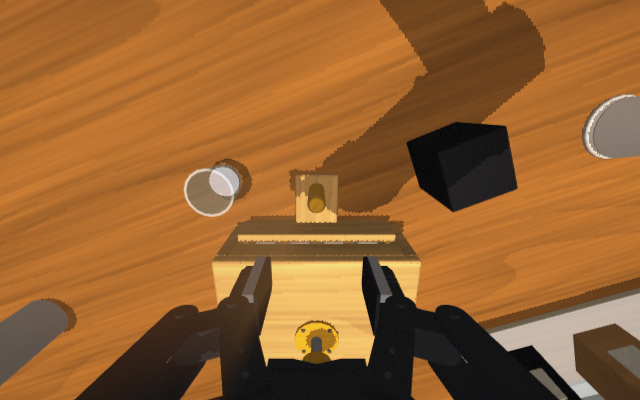

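The post at (316,205) is centred between the pads, with the cup at (210,190) and the box at (462,165) well clear. I descend, grip it and pull.

```bash

python3 -m jog '{"translation":[[0,0,-0.03],[0,0,-0.06],[0,0,-0.09],[0,0,-0.12],[0,0,-0.138],[0,0,-0.146],[0,0,-0.146],[0,0,-0.146]],"rot":[[0,0,0],[0,0,0],[0,0,0],[0,0,0],[0,0,0],[0,0,0],[0,0,0],[0,0,0]]}'
python3 -m jog '{"translation":[[0,0,0],[0,0,0],[0,0,0],[0,0,0],[0,0,0],[0,0,0],[0,0,0],[0,0,0]],"rot":[[0,0,0],[0,0,0],[0,0,0],[0,0,0],[0,0,0],[0,0,0],[0,0,0],[0,0,0]]}' -1; python3 st.py
```

```text
time: 19.25
eef_pos: [502.7, 41.8, 46.7]
orientation: [179.9, 0.1, 160.0]
ft_force: [0.8, 0.0, 0.6]
opening: 51.1
finger_force: 0.0
time: 20.05
eef_pos: [502.1, 41.3, 47.1]
orientation: [180.0, 0.1, 160.0]
ft_force: [-1.4, -2.5, 5.8]
opening: 16.5
finger_force: 58.5
[502.12, 41.29, 47.06, -1.42, -2.5, 5.77, -0.5, 0.36, 0.06]
```

```bash

python3 -m jog '{"translation":[[-0.002,0.0007,0.001],[-0.0056,0.0021,0.002],[-0.0094,0.0034,0.002],[-0.0141,0.0051,0.002],[-0.0188,0.0068,0.002],[-0.0235,0.0086,0.002],[-0.0282,0.0103,0.002],[-0.0329,0.012,0.002],[-0.0376,0.0137,0.002],[-0.0423,0.0154,0.002],[-0.047,0.0171,0.002],[-0.047,0.0171,0.002]],"rot":[[0,0,0],[0,0,0],[0,0,0],[0,0,0],[0,0,0],[0,0,0],[0,0,0],[0,0,0],[0,0,0],[0,0,0],[0,0,0],[0,0,0]]}';python3 st.py
```

```text
time: 21.25
eef_pos: [453.7, 58.8, 47.9]
orientation: [-180.0, -0.1, 160.0]
ft_force: [-1.9, 1.1, -8.7]
opening: 16.3
finger_force: 58.8
[453.72, 58.81, 47.86, -1.86, 1.1, -8.67, 0.41, 0.35, 0.01]
```

```bash

python3 -m jog '{"translation":[[-0.001,0.0003,-0.0015],[-0.002,0.0007,-0.003],[-0.0033,0.0012,-0.003],[-0.0047,0.0017,-0.003],[-0.0061,0.0022,-0.003],[-0.007,0.0026,-0.003],[-0.007,0.0026,-0.003]],"rot":[[0,0,0],[0,0,0],[0,0,0],[0,0,0],[0,0,0],[0,0,0],[0,0,0]]}';python3 st.py
```

```text
time: 21.95
eef_pos: [449.1, 60.7, 47.0]
orientation: [180.0, 0.1, 160.1]
ft_force: [-1.2, -6.2, 7.7]
opening: 16.2
finger_force: 60.8
[449.11, 60.66, 47.0, -1.18, -6.15, 7.74, -1.67, 0.43, -0.02]
```

```bash

python3 -m jog '{"translation":[[-0.001,-0.0002,0.001],[-0.002,-0.0004,0.0015],[-0.0029,-0.0005,0.0015],[-0.0029,-0.0005,0.0015]],"rot":[[0,0,0],[0,0,0],[0,0,0],[0,0,0]]}';python3 st.py
```

```text
time: 22.35
eef_pos: [446.4, 61.6, 47.1]
orientation: [179.9, 0.1, 160.0]
ft_force: [2.0, -0.6, 1.1]
opening: 16.4
finger_force: 60.0
[446.37, 61.55, 47.14, 1.97, -0.63, 1.05, -0.22, -0.39, -0.0]
```

The tray is out about 59 mm. I release it and rise.

```bash

python3 -m jog '{"translation":[[0,0,0],[0,0,0],[0,0,0],[0,0,0],[0,0,0],[0,0,0.02],[0,0,0.05],[0,0,0.09],[0,0,0.13],[0,0,0.15],[0,0,0.15],[0,0,0.15]],"rot":[[0,0,0],[0,0,0],[0,0,0],[0,0,0],[0,0,0],[0,0,0],[0,0,0],[0,0,0],[0,0,0],[0,0,0],[0,0,0],[0,0,0]]}' 0.2
python3 - <<'E'
from bench import snapshot
import cv2,numpy as np
p=snapshot("scene");cv2.imwrite("pics/s2.png",cv2.resize(p["pixels"][150:290,220:450],None,fx=3,fy=3))
f=200/np.tan(np.radians(p["fov_y"]/2));z=p["range_z"];v,u=np.mgrid[:400,:640];T=np.array(p["cam_to_world"])
P=np.stack([(u-p["cx"])*z/f,(v-p["cy"])*z/f,z],-1)@T[:3,:3].T+T[:3,3]
for h,c in((77,(446,62)),(160,(632,-6))):
    m=(z>0)&(abs(P[...,2]-h)<5)&(np.hypot(P[...,0]-c[0],P[...,1]-c[1])<25);print(h,m.sum(),P[m].mean(0),P[m].max(0))
E
```

```text
time: 23.55
eef_pos: [444.5, 60.7, 196.2]
orientation: [180.0, -0.0, 160.0]
ft_force: [-0.5, 0.0, -0.5]
opening: 51.1
finger_force: 0.0
77 35 [447.79851336  62.8066773   75.54648881] [455.03158774  70.51117567  78.88649204]
160 115 [633.45089951  -3.43151477 159.38410662] [645.55509637   8.58117053 162.74280938]
```

View pics/s2.png

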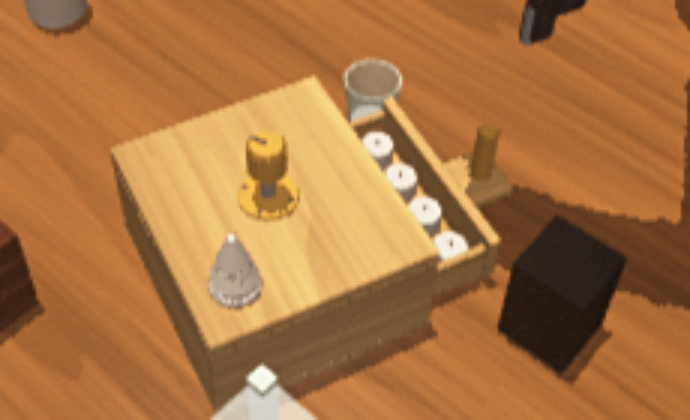

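The crop shows the tray out with the post at (485,150), the knob standing up at (266,155), and the other goods in place. I'm handing in the job.

```bash
python3 -c "
from bench import robot
print(robot.close_job())"
```

```text
the job is handed in; nothing more can be done
None
```

I handed the job in: the screw is up and turned to its stop, the tray is out about 59 of 60 mm, and the other goods look unmoved in the last picture; the hand-in gave no verdict.

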